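# Swing the batten round the post into its outline

### The arm

A 6-joint arm with a two-finger parallel gripper is mounted at the origin on a cart in front of the work surface, level with it; the furniture and walls round the work are solid. World frame = base frame: x ahead of the robot, y to its left, z up, the work surface at z = 0. Lengths are in mm, angles in rad, forces in N, time in s.
With the tool pointing down it reaches from about 225 to 725 mm from the base axis. Payload 3.1 kg.
Tool frame: the origin (TCP) lies on the front face of the gripper's body, between the roots of the fingers; the fingertips stand 73 mm ahead of it and the grasp point (between the pads) lies 54 mm ahead of it (r.tip_reach is the distance from the TCP to the fingertips, in mm); z points along the fingers, y is the line along which they close (so a half turn about z gives the same grasp; the last joint's range is limited). The gripper opens to 85 mm and grips with 20 to 120 N. Pads are 22 mm wide; open, the fingers measure 114 mm over their backs; the gripper's body (76 mm by 85 mm) begins 54 mm behind the grasp point. The pads swing forward as they close: fully open they stand 13 mm farther back than shut.
Start: joints at [-1.405, 0.048, 0.099, 1.622, 0, 1.443], TCP at [152.02, -502.501, 303.912] pointing down, gripper open.
Joint ranges: [-2.91, 2.91], [-0.99, 1.94], [-1.21, 1.42], [-2.12, 2.29], [-1.49, 1.47], [-3.14, 3.14]. Speed limits (rad/s): [2.79, 2.79, 3.14, 3.14, 3.14, 3.14].

### API

Orientations are given as a rotation vector (axis times angle).
In Python, from cell import r gives the robot as it stands. The module is installed in compiled form; this text tells all that it offers.
- The arm moves only by the tool arm_command, never from a script. Its argument "steps" is a list of rows, each a list of 3 entries, a list of its own where there are three numbers: the shift along the world's x, y, z in cm, then the turn about the world's z in degrees, then the gripper command: -1 is shut, 1 is fully open, values between are in proportion. In form: [[[dx, dy, dz], roll, jaw], ...]. A call has 1 to 8 rows; each row shifts and turns the commanded pose from where the row before left it; what a row does not reach is not made up. A row lasts 1/8 s, in which the tool goes at most 62.5 mm and 10.7 degrees, less where a joint would pass 70% of its speed; a pose out of reach is approached as far as the arm can. A call is refused whole if a number of a shift passes 6.25 or a number of a turn 10.7, either way. A call with a gripper value outside its range is refused whole. The fingers move at their own pace and stop on an object; the grip force is fixed at half the most. Time passes only in rows, so rows that do not move let the fingers close. It gives the time, the measured TCP pose, the force, the opening and the grip force at its end, in the units of the state.
- r.sense(): the state, without advancing time (a new reading comes with each control period).
- r.read_camera(name): name is "scene" or "top" or "wrist"; returns a dict with "image" (420x560x3 uint8, red, green, blue), "fx", "fy", "cx", "cy" (pixels), "k1" (the pictures are not rectified: a ray, as slopes to the right and down, at radius r is drawn at 1 + k1 r^2 times it, then the intrinsics apply), "R" (3x3) and "t" (3): a world point X has camera coordinates R X + t. Camera axes: x right, y down, z forward; pixel columns grow to the right and rows downward; lengths in mm; the calibration is good to about 2 mm. A picture is of the moment at which its call begins. There is no depth.
- r.sign_off(): hands the job in; it is judged then, once.
Trained networks look in the newest picture that a camera, given by its name, has taken for a name from the list of things; names that differ only in an ending like _2 or _b are one class to them, and where a whole thing is asked for, a point or a joint stands for the part that bears it (a point fixed in the world has none). Each returns a list of dicts, best first, with "p" (0 to 1); they miss things now and then, are a little off and sometimes report something else, mostly with a low value. They report only what shows in the picture. A call takes as long as a camera call. They do not tell look-alikes from the thing itself.
- r.boxes_of(label, camera): "xyz" ([x, y, z] in mm, in world coordinates, good to about 4 mm: the middle of the surface that is visible of it).
The state is a dict: "time_s": time; "q": joint angles; "joint_velocities": joint speeds; "joint_efforts": joint torques, N m; "ee_pos": TCP position; "ee_rot": TCP orientation; "force": force on the tool from outside, world axes, zero at the start; "wrist_torque": the same for the moment, N m; "gripper_width": finger opening in mm; "finger_force": force on a finger pad.
Only numpy, scipy, OpenCV 4.12 (cv2) and the standard library are available. Lean on these libraries where they do the work, as an engineer would, in place of code of your own. Each camera call takes 0.05 s, during which the arm holds its last target. There are 200 camera calls.

### The job

On the grey layout board a long pine batten lies askew with one end against the upright steel post. Swing it round the post into line, so that it lies inside the red painted outline with its end still against the post, then let go of it. Keep the batten flat on the board and by the post all the way, and leave the short wood block and the steel tube on the board and the tape measure beside it where they are.

Things in the scene. Friction and masses are not known exactly. Their poses are not given: they have to be found in the camera images.
- batten: Long pine batten, 220 x 38 x 24 mm high, 0.13 kg, loose, two dark drilled holes in its top. Origin on its underside, centre line, 30 mm from the post end; x along it to the free end (190 mm off), z up. Starts with its -y side 1 to 2 mm from the post beside the origin, 0.45 to 0.95 rad clockwise (from above) of the outline; pushed towards its own +y near the free end it pivots on the post.
- batten_free_end (a point): Middle of the batten's underside edge at the free end.
- batten_post_end (a point): Middle of the batten's underside edge at the end by the post.
- board: The fixed grey-painted layout board, 330 (x) x 340 (y) x 12 mm, lying on the bench. Origin at the centre of its underside; its x is the direction of the outline, from the post end to the free end; its top is 12 mm above the bench.
- post (a point): Fixed upright steel post on the board, 16 mm diameter, 45 mm high above the board; the point is on its axis, level with the board's top. It stands on the outline's -y side (board frame), 30 mm from the outlined place's post end, so that a batten lying there touches it with its -y side.
- outline_post_end (a point): Where batten_post_end belongs: end of the outlined place by the post, on its centre line, level with the board's top. The outline is a flat red painted rectangle, 232 x 50 mm outside, lines 4 mm wide, 6 mm larger all round than the batten.
- outline_free_end (a point): Where batten_free_end belongs: the other end of the outlined place, on its centre line, 220 mm from outline_post_end.
- wood_block: Bystander: short thick pine block, 45 x 120 x 45 mm, long along its y, origin at the centre of its underside; lies on the board. Leave it alone.
- tube_offcut: Bystander: dark square steel tube offcut, 30 x 100 x 30 mm, long along its y, origin at the centre of its underside; lies on the board. It and the wood block may have changed places.
- tape_measure: Bystander: yellow tape measure, 36 x 82 x 62 mm high, origin at the centre of its underside; stands on the bench to the right of the board.
Things that resemble listed ones, but are neither listed nor needed, are in the scene too. Of the things shaped like the batten, the pine one is meant.

How it is judged:
By the outcome, as a careful person would: the job done as asked, in the order asked, and still so for the second after the job is handed in, with the robot touching nothing.
It also fails if it takes over 35 s, if anything falls off the work surface, if the arm or the gripper's body presses on something with over 40 N, if the wrist force passes 120 N, or if a joint passes its speed limit or range.

## Working session

There is one attempt and no reset: what is moved stays moved. The work goes in short steps, Python scripts to look and compute and a tool call to move; the robot and the scene stay as the last step left them, time stands still between calls to the robot, and variables do not carry over. Pictures are saved under pics/ and viewed, at most 10 in all, crops included, and the job is handed in when it is done.

Besides the shell and the picture viewer there is one more tool, called after "Request:" by a JSON object that holds its "op" and its "data". arm_command: Moves the arm, as the interface text tells. Its arguments: {"type":"object","properties":{"steps":{"type":"array","items":{"type":"array"}}},"required":["steps"]}

```bash
mkdir -p pics; cat > h.py <<'E'
import numpy as np, cv2
from cell import r
def shot(cam,name):
    c=r.read_camera(cam); cv2.imwrite(f'pics/{name}.png',c['image'][:,:,::-1]); return c
def ray(c,u,v):
    x=(u-c['cx'])/c['fx'];y=(v-c['cy'])/c['fy'];s=1
    for _ in range(20):
        s=1+c['k1']*((x/s)**2+(y/s)**2)
    return np.array([x/s,y/s,1])
def toz(c,u,v,z):
    R=np.array(c['R']);t=np.array(c['t']);o=-R.T@t;d=R.T@ray(c,u,v);return o+d*(z-o[2])/d[2]
def proj(c,X):
    p=np.array(c['R'])@np.array(X,float)+np.array(c['t']);x,y=p[:2]/p[2];k=1+c['k1']*(x*x+y*y)
    return c['fx']*x*k+c['cx'],c['fy']*y*k+c['cy']
E
python3 - <<'E'
from h import *
for cam in('top','scene'):
    c=shot(cam,cam+'0')
    for n in ['batten','post','board','wood_block','tube_offcut','tape_measure','outline_post_end','outline_free_end']:
        try:
            for b in r.boxes_of(n,cam)[:3]: print(cam,n,round(b['p'],2),np.round(b['xyz']),np.round(proj(c,b['xyz'])))
        except Exception as e: print(n,e)
s=r.sense();print(s['time_s'],s['ee_pos'],s['ee_rot'],s['gripper_width'],s['force'])
E
```

```text
top batten 0.85 [ 446. -372.   27.] [420. 252.]
top batten 0.7 [519.  24.  35.] [265. 209.]
top batten 0.53 [566. 166.  38.] [211. 187.]
top post 0.69 [550.  29.  14.] [264. 199.]
top board 0.87 [551.  33.  13.] [263. 199.]
top wood_block 0.65 [432. -90.  59.] [308. 246.]
top tube_offcut 0.85 [563. 167.  42.] [210. 187.]
top tape_measure 0.85 [ 544. -204.   61.] [357. 205.]
top tape_measure 0.45 [515.  29.  34.] [263. 211.]
top outline_post_end 0.96 [552.  36.  11.] [262. 199.]
top outline_free_end 0.82 [554.  41.  13.] [260. 198.]
scene batten 0.66 [ 448. -345.   27.] [361. 150.]
scene batten 0.59 [507.  36.  35.] [270. 238.]
scene post 0.72 [543.  76.  12.] [245. 253.]
scene board 0.89 [543.  74.   9.] [246. 253.]
scene wood_block 0.78 [433. -70.  56.] [326. 211.]
scene tube_offcut 0.79 [560. 177.  44.] [209. 275.]
scene tape_measure 0.77 [ 548. -189.   47.] [300. 166.]
scene outline_post_end 0.71 [547.  74.  10.] [244. 252.]
scene outline_free_end 0.9 [548.  75.  12.] [243. 251.]
scene outline_free_end 0.18 [433. -70.  58.] [326. 210.]
0.9 [ 152.0207044  -502.51101961  303.92997687] [ 3.10770236e+00  4.59849977e-01 -9.70194007e-06] 85.48156049194421 [-0.22980418 -0.55471143  0.06829751]
```

View pics/top0.png

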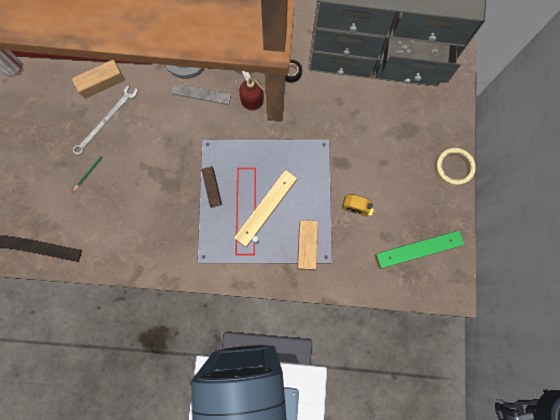

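View pics/scene0.png

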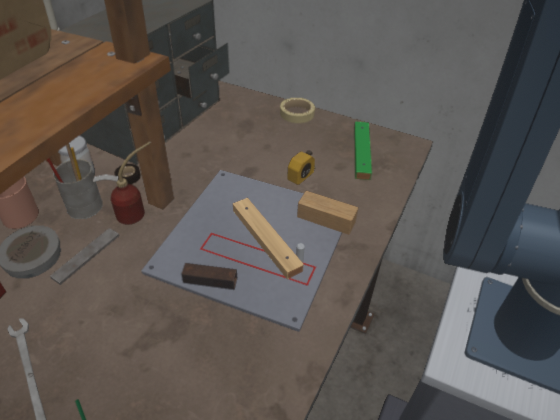

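The top view shows two batten shapes: pine at about (265,209), touching the post at (255,240), and green at (420,252). The pine one on the grey board fits the description. I'll confirm it in an enlarged crop.

```bash
python3 - <<'E'
from h import *
im=cv2.imread('pics/top0.png')[132:272,190:340]
cv2.imwrite('pics/crop.png',cv2.resize(im,None,fx=4,fy=4,interpolation=cv2.INTER_CUBIC))
c=r.read_camera('top');I=c['image'].astype(int);h,s,v=cv2.split(cv2.cvtColor(c['image'],cv2.COLOR_RGB2HSV))
red=((I[:,:,0]-np.maximum(I[:,:,1],I[:,:,2]))>60).astype(np.uint8);red[:150]=0;red[:,:200]=0;red[:,330:]=0
ys,xs=np.nonzero(red);w=np.array([toz(c,u,v_,12)[:2] for u,v_ in zip(xs,ys)])
rc=cv2.minAreaRect(w.astype(np.float32));print('outline',rc,cv2.boxPoints(rc))
wood=((s>70)&(v>140)&(h>10)&(h<30)).astype(np.uint8)
n,l,st,_=cv2.connectedComponentsWithStats(wood)
for i in range(1,n):
    if st[i,4]>300 and 200<st[i,0]<330 and st[i,1]>150:
        ys,xs=np.nonzero(l==i);w=np.array([toz(c,u,q,36)[:2] for u,q in zip(xs,ys)]).astype(np.float32)
        rc=cv2.minAreaRect(w);print(st[i],rc,cv2.boxPoints(rc).round(1).tolist())
# board
E
```

```text
outline ((516.1881713867188, 75.34803771972656), (230.08082580566406, 50.1195182800293), 4.901168346405029) [[399.42734   90.487434]
 [403.70944   40.55117 ]
 [632.949     60.20864 ]
 [628.6669   110.144905]]
[ 234  171   63   76 1293] ((523.9476928710938, 22.535682678222656), (39.09162521362305, 220.6697540283203), 58.77616500854492) [[419.5, 63.0], [608.2000122070312, -51.400001525878906], [628.4000244140625, -17.899999618530273], [439.70001220703125, 96.4000015258789]]
[298 220  20  49 885] ((439.8005676269531, -90.21936798095703), (121.16348266601562, 45.73780822753906), 2.1678919792175293) [[378.3999938964844, -69.69999694824219], [380.1000061035156, -115.4000015258789], [501.20001220703125, -110.80000305175781], [499.5, -65.0999984741211]]
```

View pics/crop.png

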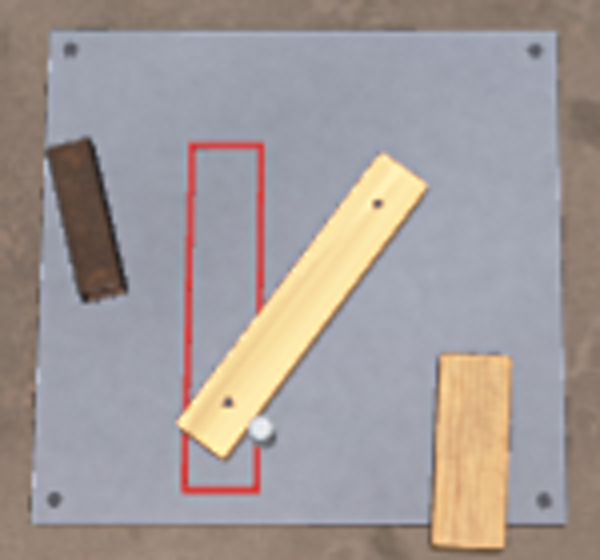

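The crop confirms it: pine, with two dark holes at (228,402) and (378,203), lying beside the post at (262,428). The outline fit (230x50 mm) and the batten fit (221x39 mm) match the given sizes. The batten sits about 36° clockwise of the outline, and the implied gap to the post is 1.2 mm. I'll grasp it 140 mm from its origin.

Request:
{"op": "arm_command", "data": {"steps": [[[3.25,3.8,0],10.2,1],[[3.25,3.8,0],10.2,1],[[3.25,3.8,0],10.2,1],[[3.25,3.8,0],10.2,1],[[3.25,3.8,0],10.2,1],[[3.25,3.8,0],10.2,1],[[3.25,3.8,0],10.2,1],[[3.25,3.8,0],10.2,1]]}}

```text
time_s: 1.95
ee_pos: [413.0, -197.2, 304.1]
ee_rot: [2.045, 2.384, -0.0]
force: [-0.4, -0.1, -0.3]
gripper_width: 85.6
finger_force: 0.0
```

Request:
{"op": "arm_command", "data": {"steps": [[[3.25,3.8,0],10.2,1],[[3.25,3.8,0],10.2,1],[[3.25,3.8,0],10.2,1],[[3.25,3.8,0],10.2,1],[[3.25,3.8,0],10.2,1],[[0,0,0],0,1],[[0,0,0],0,1]]}}

```text
time_s: 2.82
ee_pos: [574.3, -8.5, 303.7]
ee_rot: [-0.828, -3.03, 0.001]
force: [-0.4, -0.6, -0.3]
gripper_width: 85.5
finger_force: 0.0
```

```bash
cat >> h.py <<'E'
def wood(c,x0,x1,y0,y1,z=36):
    h,s,v=cv2.split(cv2.cvtColor(c['image'],cv2.COLOR_RGB2HSV))
    m=((s>70)&(v>140)&(h>10)&(h<30)).astype(np.uint8)
    n,l,st,_=cv2.connectedComponentsWithStats(m)
    for i in range(1,n):
        if st[i,4]<250: continue
        ys,xs=np.nonzero(l==i);w=np.array([toz(c,u,q,z)[:2] for u,q in zip(xs[::3],ys[::3])]).astype(np.float32)
        m=w.mean(0)
        if x0<m[0]<x1 and y0<m[1]<y1:
            rc=cv2.minAreaRect(w);print('wood',st[i],np.round(rc[0],1),np.round(rc[1],1),round(rc[2],2),cv2.boxPoints(rc).round(1).tolist())
def st():
    from scipy.spatial.transform import Rotation as Ro
    s=r.sense();R=Ro.from_rotvec(s['ee_rot']).as_matrix()
    print(s['time_s'],np.round(s['ee_pos'],1),'xyaw',np.degrees(np.arctan2(R[1,0],R[0,0])).round(2),'yyaw',np.degrees(np.arctan2(R[1,1],R[0,1])).round(2),np.round(s['force'],1),s['gripper_width'],s['finger_force'],np.round(s['q'],2))
E
python3 - <<'E'
from h import *
st();print(r.tip_reach);c=shot('wrist','w1');wood(c,300,700,-200,250)
E
```

```text
2.825 [574.3  -8.5 303.7] xyaw 149.41 yyaw 59.41 [-0.4 -0.6 -0.3] 85.51833554372855 0.0 [-0.13  0.18  0.24  1.63 -0.    0.4 ]
72.6
wood [ 258    0   43  230 9030] [526.1  22.1] [ 37.6 212.9] 58.94 [[425.20001220703125, 60.900001525878906], [607.5999755859375, -49.0], [627.0, -16.799999237060547], [444.6000061035156, 93.0999984741211]]
wood [  61   29  116  140 6535] [431.  -96.2] [125.6  46.2] 1.9 [[367.5, -75.19999694824219], [369.0, -121.4000015258789], [494.5, -117.19999694824219], [493.0, -71.0999984741211]]
```

View pics/w1.png

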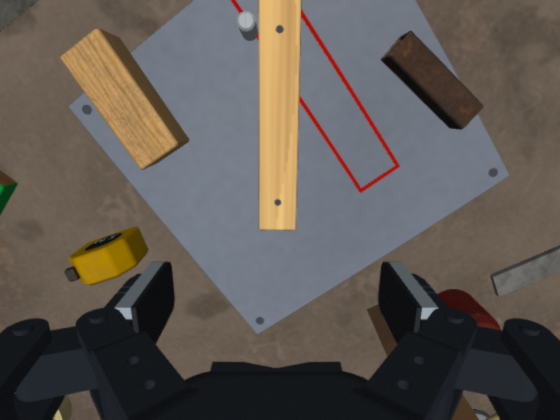

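The wrist view shows the batten centred between the fingers (x≈279), with the post at (247,22) and the outline's free corners at (361,190) and (397,165). Its axis agrees with the top view to within 1 mm. I'll descend and grip.

```bash
python3 - <<'E'
from h import *
c=r.read_camera('wrist');I=c['image'].astype(int)
red=((I[:,:,0]-np.maximum(I[:,:,1],I[:,:,2]))>60).astype(np.uint8);red[230:]=0
ys,xs=np.nonzero(red);w=np.array([toz(c,u,v,12)[:2] for u,v in zip(xs,ys)]).astype(np.float32)
rc=cv2.minAreaRect(w);print(rc,cv2.boxPoints(rc).round(1).tolist())
print('post top',toz(c,247,19,57))
E
```

```text
((518.0851440429688, 75.37836456298828), (229.27928161621094, 50.11981201171875), 4.72869348526001) [[401.79998779296875, 90.9000015258789], [405.8999938964844, 41.0], [634.4000244140625, 59.900001525878906], [630.2999877929688, 109.80000305175781]]
post top [438.81706462  42.83162393  57.        ]
```

Request:
{"op": "arm_command", "data": {"steps": [[[0,0,-5],-0.5,1],[[0,0,-5],0,1],[[0,0,-5],0,1],[[0,0,-3.5],0,1],[[0,0,-2.0],0,1],[[0,0,-1.1],0,1],[[0,0,0],0,1]]}}

```text
time_s: 3.8
ee_pos: [573.9, -9.2, 87.7]
ee_rot: [-0.843, -3.025, 0.0]
force: [0.9, -0.2, -0.0]
gripper_width: 85.1
finger_force: 0.0
```

Request:
{"op": "arm_command", "data": {"steps": [[[0,0,0],0,-1],[[0,0,0],0,-1],[[0,0,0],0,-1],[[0,0,0],0,-1],[[0,0,0],0,-1],[[0,0,0],0,-1]]}}

```text
time_s: 4.55
ee_pos: [575.6, -8.6, 89.4]
ee_rot: [0.84, 3.024, 0.001]
force: [0.4, 0.2, 5.7]
gripper_width: 36.9
finger_force: 62.7
```

```bash
python3 - <<'E'
from h import *
st();shot('top','t2')
E
```

```text
4.55 [575.6  -8.6  89.4] xyaw 148.94 yyaw 58.94 [0.4 0.2 5.7] 36.862805775268185 62.71504282951355 [-0.13  0.24 -0.12  1.21  0.    0.41]
```

The fingertips touched the board as they swung forward (5.7 N upwards). I'll re-grip 4 mm higher.

Request:
{"op": "arm_command", "data": {"steps": [[[0,0,0],0,0.3],[[0,0,0],0,0.3],[[0,0,0.4],0,0.3],[[0,0,0],0,-1],[[0,0,0],0,-1],[[0,0,0],0,-1],[[0,0,0],0,-1]]}}

```text
time_s: 5.48
ee_pos: [575.0, -8.6, 92.4]
ee_rot: [0.841, 3.026, 0.0]
force: [1.3, -1.1, 3.1]
gripper_width: 36.8
finger_force: 63.2
```

```bash
python3 - <<'E'
from h import *
st();c=shot('wrist','w2');wood(c,300,700,-200,250)
# plan
th0=np.radians(r and -31.06);P=np.array([438.8,42.2])
for a in np.linspace(-31.06,4.8,9):
    t=np.radians(a);x=np.array([np.cos(t),np.sin(t)]);y=np.array([-x[1],x[0]])
    print(round(a,2),(P+27*y+140*x).round(1))
E
```

```text
5.475 [575.   -8.6  92.4] xyaw 148.93 yyaw 58.93 [ 1.3 -1.1  3.1] 36.751675070346636 63.194113969802856 [-0.13  0.23 -0.12  1.22 -0.    0.41]
wood [  222     0   112   368 35666] [547.6   7.9] [ 36.8 144.1] 58.49 [[476.5, 29.799999237060547], [599.4000244140625, -45.5], [618.7000122070312, -14.100000381469727], [495.79998779296875, 61.20000076293945]]
-31.06 [572.7  -6.9]
-26.58 [576.1   3.7]
-22.1 [578.7  14.6]
-17.61 [580.4  25.6]
-13.13 [581.3  36.7]
-8.65 [581.3  47.8]
-4.16 [580.4  59. ]
0.32 [578.6  70. ]
4.8 [576.   80.8]
```

View pics/w2.png

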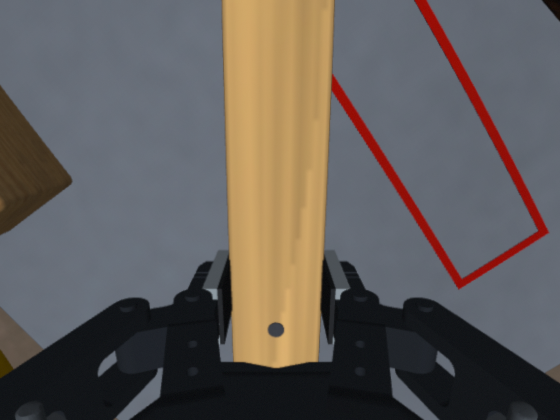

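The batten is held squarely between the pads, with the hole at (276,330). I'll swing it in arc steps about the post, the first half first.

Request:
{"op": "arm_command", "data": {"steps": [[[0.17,0.56,0],2.24,-1],[[0.16,0.56,0],2.24,-1],[[0.12,0.56,0],2.24,-1],[[0.12,0.56,0],2.24,-1],[[0.07,0.56,0],2.24,-1],[[0.07,0.57,0],2.24,-1],[[0.04,0.56,0],2.24,-1],[[0.03,0.57,0],2.24,-1]]}}

```text
time_s: 6.52
ee_pos: [583.0, 36.6, 92.5]
ee_rot: [0.356, 3.12, -0.001]
force: [0.8, -4.0, 5.1]
gripper_width: 36.6
finger_force: 63.6
```

```bash
python3 - <<'E'
from h import *
st();c=shot('top','t3');wood(c,300,700,-50,150)
im=c['image'][132:272,190:340,::-1];cv2.imwrite('pics/t3c.png',cv2.resize(im,None,fx=4,fy=4,interpolation=cv2.INTER_CUBIC))
E
```

```text
6.525 [583.   36.6  92.5] xyaw 167.0 yyaw 77.0 [ 0.8 -4.   5.1] 36.59177524770983 63.591928482055664 [-0.05  0.26 -0.09  1.22 -0.    0.18]
```

View pics/t3c.png

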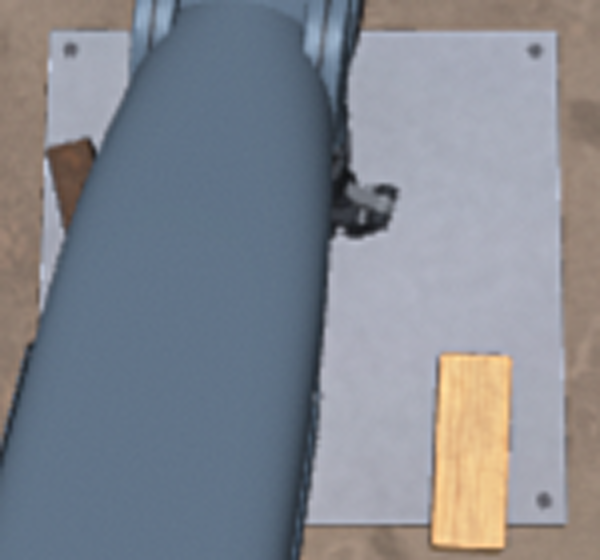

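The arm hides the batten in the top view, but the forces are small and the pose is as planned. I'll do the second half.

Request:
{"op": "arm_command", "data": {"steps": [[[-0.01,0.56,0],2.24,-1],[[-0.02,0.56,0],2.24,-1],[[-0.06,0.56,0],2.24,-1],[[-0.06,0.57,0],2.24,-1],[[-0.1,0.56,0],2.24,-1],[[-0.11,0.55,0],2.24,-1],[[-0.13,0.54,0],2.24,-1],[[-0.14,0.53,0],2.1,-1]]}}

```text
time_s: 7.58
ee_pos: [576.7, 81.1, 92.5]
ee_rot: [-0.131, 3.137, -0.001]
force: [1.2, -3.3, 5.3]
gripper_width: 36.4
finger_force: 63.6
```

Request:
{"op": "arm_command", "data": {"steps": [[[0,0,0],0,-1],[[0,0,0],0,-1]]}}

```text
time_s: 7.82
ee_pos: [576.5, 81.7, 92.5]
ee_rot: [-0.132, 3.137, 0.002]
force: [2.2, -1.8, 5.6]
gripper_width: 36.5
finger_force: 63.5
```

```bash
python3 - <<'E'
from h import *
st();c=shot('wrist','w4');wood(c,300,700,-50,200)
c=shot('scene','s4')
im=c['image'][180:320,150:340,::-1];cv2.imwrite('pics/s4c.png',cv2.resize(im,None,fx=4,fy=4,interpolation=cv2.INTER_CUBIC))
a=cv2.imread('pics/w4.png');b=cv2.resize(cv2.imread('pics/s4c.png'),(570,420))
cv2.imwrite('pics/m4.png',cv2.resize(np.hstack([a,b]),(800,300)))
E
```

```text
7.825 [576.5  81.7  92.5] xyaw -175.2 yyaw 94.8 [ 2.2 -1.8  5.6] 36.53611353744704 63.51022124290466 [ 0.03  0.25 -0.1   1.22  0.   -0.06]
wood [  222     0   112   368 35942] [544.6  79.1] [144.1  37.1] 4.49 [[471.3999938964844, 92.0], [474.29998779296875, 55.0], [617.9000244140625, 66.30000305175781], [615.0, 103.30000305175781]]
```

View pics/m4.png

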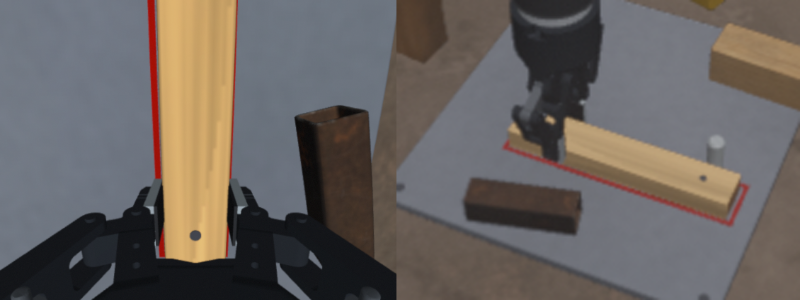

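The batten lies inside the outline on both views, though the scene view hints it may be a few mm towards the free end. I'll let go, rise and measure.

Request:
{"op": "arm_command", "data": {"steps": [[[0,0,0],0,0.3],[[0,0,0],0,0.3],[[0,0,0],0,0.3],[[0,0,2],0,0.3],[[0,0,5],0,0.3],[[-2,0,6],0,0.3],[[-4,0,6],0,0.3],[[0,0,3],0,0.3]]}}

```text
time_s: 8.93
ee_pos: [520.5, 81.2, 307.1]
ee_rot: [-0.128, 3.135, 0.001]
force: [0.7, -0.4, -0.4]
gripper_width: 55.5
finger_force: 0.0
```

Request:
{"op": "arm_command", "data": {"steps": [[[0,0,0],0,0.3],[[0,0,0],0,0.3]]}}

```text
time_s: 9.18
ee_pos: [521.3, 80.9, 301.8]
ee_rot: [0.127, -3.137, -0.0]
force: [-0.4, 0.2, -1.2]
gripper_width: 55.9
finger_force: 0.0
```

```bash
cat > m.py <<'E'
from h import *
import sys
st();c=shot('wrist',sys.argv[1]);wood(c,300,700,0,200)
I=c['image'].astype(int)
red=((I[:,:,0]-np.maximum(I[:,:,1],I[:,:,2]))>60).astype(np.uint8)
n,l,s_,_=cv2.connectedComponentsWithStats(cv2.dilate(red,np.ones((5,5))))
ys,xs=np.nonzero(red);w=np.array([toz(c,u,v,12)[:2] for u,v in zip(xs,ys)]).astype(np.float32)
w=w[(w[:,0]>380)&(w[:,0]<650)&(w[:,1]>30)&(w[:,1]<120)]
rc=cv2.minAreaRect(w);print('outline',rc,cv2.boxPoints(rc).round(1).tolist())
E
python3 m.py w5
```

```text
9.175 [521.3  80.9 301.8] xyaw -175.36 yyaw 94.64 [-0.4  0.2 -1.2] 55.94772899529654 0.0 [ 0.03  0.06  0.1   1.62  0.   -0.05]
wood [ 252   59   42  220 8429] [516.2  77.2] [217.6  37.8] 4.37 [[406.29998779296875, 87.69999694824219], [409.20001220703125, 50.099998474121094], [626.2000122070312, 66.69999694824219], [623.2999877929688, 104.30000305175781]]
outline ((516.5610961914062, 75.02970886230469), (231.92002868652344, 50.05077362060547), 4.738245010375977) [[398.8999938964844, 90.4000015258789], [403.1000061035156, 40.5], [634.2000122070312, 59.70000076293945], [630.0999755859375, 109.5]]
```

View pics/w5.png

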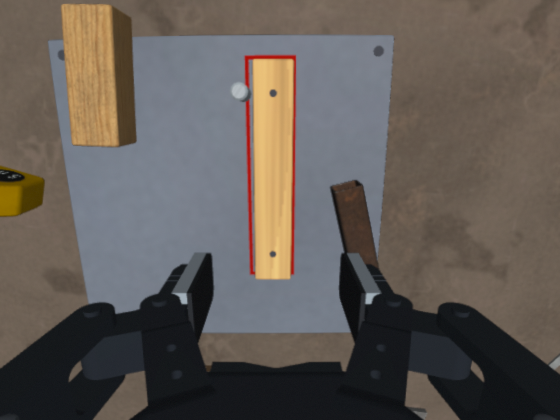

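The batten is inside the outline and within 0.4° of it, but measures about 2.5 mm to +y of its place, so there is a small gap at the post. I'll re-grip 60 mm from the origin and nudge it against the post.

Request:
{"op": "arm_command", "data": {"steps": [[[-2.5,-0.52,-3],0.1,0.3],[[0,0,-5],0,0.3],[[0,0,-5],0,0.3],[[0,0,-4],0,0.3],[[0,0,-2.5],0,0.3],[[0,0,-1.4],0,0.3],[[0,0,0],0,0.3],[[0,0,0],0,0.3]]}}

```text
time_s: 10.22
ee_pos: [497.4, 75.6, 95.1]
ee_rot: [-0.13, 3.137, 0.0]
force: [0.3, 0.4, 0.8]
gripper_width: 55.6
finger_force: 0.0
```

Request:
{"op": "arm_command", "data": {"steps": [[[0,0,0],0,-1],[[0,0,0],0,-1],[[0,0,0],0,-1],[[0,0,0],0,-1],[[0,0,0],0,-1]]}}

```text
time_s: 10.85
ee_pos: [498.0, 75.7, 96.2]
ee_rot: [-0.13, 3.135, 0.0]
force: [0.0, -0.1, 5.8]
gripper_width: 36.2
finger_force: 63.3
```

Request:
{"op": "arm_command", "data": {"steps": [[[0,-0.1,0],0,-1],[[0,-0.1,0],0,-1],[[0,0,0],0,-1]]}}

```text
time_s: 11.22
ee_pos: [498.0, 75.1, 96.2]
ee_rot: [-0.131, 3.135, 0.006]
force: [-2.3, 4.0, 6.2]
gripper_width: 36.1
finger_force: 63.4
```

Request:
{"op": "arm_command", "data": {"steps": [[[0,-0.1,0],0,-1],[[0,0,0],0,-1]]}}

```text
time_s: 11.48
ee_pos: [498.0, 74.2, 96.2]
ee_rot: [-0.132, 3.135, 0.007]
force: [0.4, 3.3, 6.1]
gripper_width: 36.0
finger_force: 63.4
```

Request:
{"op": "arm_command", "data": {"steps": [[[0,-0.1,0],0,-1],[[0,0,0],0,-1]]}}

```text
time_s: 11.72
ee_pos: [498.0, 73.2, 96.2]
ee_rot: [-0.132, 3.135, 0.006]
force: [0.9, 3.7, 5.7]
gripper_width: 36.2
finger_force: 63.4
```

Request:
{"op": "arm_command", "data": {"steps": [[[0,-0.05,0],0,-1],[[0,0,0],0,-1]]}}

```text
time_s: 11.98
ee_pos: [498.0, 72.9, 96.2]
ee_rot: [-0.132, 3.135, 0.007]
force: [-0.4, 4.5, 6.6]
gripper_width: 36.1
finger_force: 63.4
```

Request:
{"op": "arm_command", "data": {"steps": [[[0,-0.05,0],0,-1],[[0,0,0],0,-1]]}}

```text
time_s: 12.22
ee_pos: [498.0, 72.8, 96.2]
ee_rot: [-0.132, 3.135, 0.009]
force: [0.1, 5.6, 6.0]
gripper_width: 36.3
finger_force: 63.4
```

The motion stalled while the force rose, so the batten is touching the post. I'll release, rise and check.

Request:
{"op": "arm_command", "data": {"steps": [[[0,0,0],0,0.3],[[0,0,0],0,0.3],[[0,0,0],0,0.3],[[0,0,2],0,0.3],[[0,0,5],0,0.3],[[0,0,6],0,0.3],[[2.5,0,6],0,0.3],[[0,0,2],0,0.3]]}}

```text
time_s: 13.22
ee_pos: [522.9, 70.3, 306.3]
ee_rot: [-0.129, 3.131, -0.001]
force: [-0.3, 0.1, 0.1]
gripper_width: 55.6
finger_force: 0.0
```

Request:
{"op": "arm_command", "data": {"steps": [[[0,0,0],0,0.3],[[0,0,0],0,0.3]]}}

```text
time_s: 13.48
ee_pos: [520.0, 70.5, 300.1]
ee_rot: [0.129, -3.136, -0.0]
force: [0.5, 0.0, -0.9]
gripper_width: 55.2
finger_force: 0.0
```

```bash
python3 m.py w6; python3 - <<'E'
import cv2
im=cv2.imread('pics/w6.png')[20:300,180:400];cv2.imwrite('pics/w6c.png',cv2.resize(im,None,fx=2.1,fy=2.1,interpolation=cv2.INTER_CUBIC))
E
```

```text
13.475 [520.   70.5 300.1] xyaw -175.28 yyaw 94.72 [ 0.5  0.  -0.9] 55.19071204244537 0.0 [ 0.01  0.05  0.09  1.62 -0.   -0.08]
wood [ 261   62   42  220 8490] [516.7  74.3] [217.6  37.8] 4.23 [[406.79998779296875, 85.0999984741211], [409.6000061035156, 47.5], [626.5999755859375, 63.5], [623.9000244140625, 101.19999694824219]]
outline ((515.9924926757812, 74.99897766113281), (231.35360717773438, 49.98940658569336), 4.750282287597656) [[398.6000061035156, 90.30000305175781], [402.79998779296875, 40.5], [633.2999877929688, 59.70000076293945], [629.2000122070312, 109.5]]
```

View pics/w6c.png

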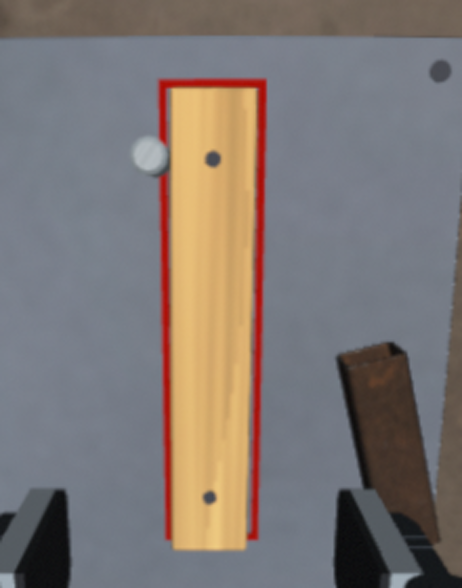

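The batten now touches the post, which sits at (150,156) in the crop. It is within about 1 mm and 0.5° of the outlined place; the overhang at the free end is parallax from the batten's height. The bystanders look undisturbed and the gripper is clear, so I'll hand it in.

```bash
python3 -c "
from cell import r
print(r.sign_off())"
```

```text
the job is handed in; nothing more can be done
None
```

The pine batten now lies inside the red outline with its end against the post, within about 1 mm and 0.5° of its place by my last measurement, and it has been released and the job handed in at about 13.5 s.

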